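# Half-open exposure of a sample tube

### The job

Take the thin glass sample tube out of the rack with a light grip (30 N at most) and stand it upright in the guide hole of the exposure bench, down on its base plate, without dropping it, and let go of it. Then push or pull the tab of the bench's sprung shutter until the shutter is half open, never going past three quarters, and finish while still holding it there at half travel with the fingers. Do not open the shutter before the tube stands in place, and leave the other things on the worktop as they are.

Things in the scene. Friction and masses are not known exactly. Their poses are not given: they have to be found in the camera images.
- tube_mid (a point): Centre (half-way up, on the axis) of the loose, fragile sample tube, 30 g: capped glass test tube 100 mm tall, 14.4 mm in diameter, pale cap 17.6 mm in diameter over its top 14 mm; z axis towards the cap. The only tube in the rack, it stands at the start with its underside 4 mm above the worktop. Both pads' forces on it must add up to less than 70 N (a 30 N grip gives about 60 N).
- rack: Blue tube rack of three plates, 62 mm (its x) by 190 mm (its y), 65 mm high, fixed; origin at the centre of its underside. The tube stands on its lowest plate and rises 39 mm above its top plate.
- bench_unit: Exposure bench, fixed: L-shaped base plate 8 mm thick, 150 x 216 mm, with a grey lamp housing (84 mm wide), the shutter between two steel rails before the housing's window (housing and rails reach 58 mm above the worktop), and the tube station before that. Origin on the worktop; its x points from tube station to lamp housing, its y the way the shutter opens.
- tube_seat (a point): Where the tube's underside goes: point on the base plate, 8 mm above the worktop, on the axis of the guide hole. That hole, 24 mm wide with a 4 mm chamfer, goes through a plate 42 x 52 x 10 mm held on two posts; the plate's top is 46 mm above this point. A seated tube has its centre 50 mm above this point and stands out 54 mm above the plate.
- tab (a point): Centre of the shutter's finger tab, an upright black block: 26 mm along the bench's x, 14 mm along its y, 36 mm high, 61 to 97 mm above the worktop. It moves with the shutter. Shut, it is 58 mm along x and 45 mm along y from the guide hole's axis. Its white line is at the first of three ticks on the front rail when shut, the second when half, the third when fully open.
- shutter (a joint): Travel of the shutter in m along the bench's y axis: 0 shut, 0.025 half open, 0.050 fully open. A spring pushes it shut and pushes harder the further it opens: about 3 N when shut, 9 N at half, 15 N fully open; let go, it snaps shut.
- beaker: Bystander, loose: glass beaker 52 mm in diameter, 66 mm high, origin at its underside.
- squat_bottle: Bystander, loose: white bottle with a screw cap, 36 mm in diameter, 82 mm high, origin at its underside.
- dish: Bystander, loose: flat round covered dish, 89 mm in diameter, 16 mm high, origin at its underside.
- bulb: Bystander, loose: rubber pipette bulb, 50 mm in diameter, 70 mm high, origin at its underside.

How it is judged:
By the outcome, as a careful person would: the job done as asked, in the order asked, and still so for the second after the job is handed in, while the arm keeps its last pose, push and grip.
It also fails if it takes over 45 s, if anything falls off the work surface, if the arm or the gripper's body presses on something with over 40 N, if the wrist force passes 120 N, or if a joint passes its speed limit or range.

### The arm

A 6-joint arm with a two-finger parallel gripper is mounted at the origin on a cart in front of the work surface, level with it; the furniture and walls round the work are solid. World frame = base frame: x ahead of the robot, y to its left, z up, the work surface at z = 0. Lengths are in m, angles in rad, forces in N, time in s.
With the tool pointing down it reaches from about 0.3 to 0.775 m from the base axis. Payload 14.6 kg.
Tool frame: the origin (TCP) lies between the finger pads; the fingertips stand 19 mm ahead of it and the grasp point (between the pads) is the TCP (ctrl.finger_overhang is the distance from the TCP to the fingertips, in m); z points along the fingers, y is the direction in which the jaws open and shut (so a half turn about z gives the same grasp; the last joint's range is limited). The gripper opens to 94 mm and grips with 3 to 60 N. Pads are 16 mm wide; open, the fingers measure 119 mm over their backs; the gripper's body (75 mm by 177 mm) begins 78 mm behind the grasp point.
Start: joints at [1.064, 0.3, 1.521, -0, 1.321, -0.067], TCP at [0.234, 0.498, 0.224] pointing down, gripper open.
Joint ranges: [-3.03, 3.03], [-0.79, 2.21], [0.23, 2.52], [-1.04, 4.18], [0, 3.07], [-2.55, 2.55]. Speed limits (rad/s): [2.22, 2.22, 2.57, 3.14, 3.14, 3.14].

### API

Orientations are given as [roll, pitch, yaw] about the fixed x, y, z axes, in that order (R = Rz(yaw) Ry(pitch) Rx(roll)).
In Python, from station import ctrl gives the robot as it stands.
- The arm moves only by the tool send_rows, never from a script. Its argument "series" is a list of rows, each a list of 7 numbers: the turn, a rotation vector about the tool's x, y, z in degrees, then the shift along the tool's x, y, z in m, then the gripper's target within -1 to 1 (fully open at 1, half-way at 0, shut at -1). A call has 1 to 8 rows; each row is the pose to reach, as a shift and turn from the pose commanded when the call began, along the tool's axes at that moment; what a row does not reach only later rows make up. A row lasts 1/10 s, in which the tool goes at most 50 mm and 8.59 degrees, less where a joint would pass 70% of its speed; a pose out of reach is approached as far as the arm can. A call with a gripper value outside its range is refused whole. The fingers move at their own pace and stop on an object; "force" is the grip in N (left out, the last holds). Time passes only in rows, so rows that repeat a pose let the fingers close. It gives the time, the measured TCP pose, the force and the opening at its end, in the units of the state.
- ctrl.get_obs(): the state, without advancing time (a new reading comes with each control period).
- ctrl.camera(name): name is "scene" or "top" or "wrist"; returns a dict with "pixels" (384x512x3 uint8, red, green, blue), "z_map" (384x512 float32, m along the optical axis (not along the pixel's ray), 0 where there is no reading), "fov_y" (degrees; the focal length in pixels is half the picture's height over the tangent of half this angle, whatever the lens; pixels are square), "cx", "cy" (the principal point, pixels), "R" (3x3) and "t" (3): a world point X has camera coordinates R X + t. Camera axes: x right, y down, z forward; pixel columns grow to the right and rows downward; lengths in m; the calibration is good to about 2 mm. A picture is of the moment at which its call begins.
- ctrl.hand_in(): hands the job in, once; it reports no verdict.
The state is a dict: "time_s": time; "qpos": joint angles; "joint_vel": joint speeds; "tau": joint torques, N m; "ee_pos": TCP position; "eef_rot": TCP orientation; "force": force on the tool from outside, world axes, zero at the start; "moment": the same for the moment, N m; "grip_width": finger opening in m.
Only numpy, scipy, OpenCV 4.12 (cv2) and the standard library are available. Lean on these libraries where they do the work, as an engineer would, in place of code of your own. Each camera call takes 0.05 s, during which the arm holds its last target.

## Working session

There is one attempt and no reset: what is moved stays moved. The work goes in short steps, Python scripts to look and compute and a tool call to move; the robot and the scene stay as the last step left them, time stands still between calls to the robot, and variables do not carry over. Pictures are saved under pics/ and viewed, and the job is handed in when it is done.

Besides the shell and the picture viewer there is one more tool, called after ">>>" by a JSON object that holds its "api" and its "payload", one argument or row to a line. send_rows: Moves the arm, as the interface text tells. Its arguments: {"type":"object","properties":{"series":{"type":"array"},"force":{"type":"number"}},"required":["series"]}

```bash
ls; mkdir -p pics; cat > h.py <<'E'
import numpy as np, cv2
from station import ctrl
def shot(n,f):
    c=ctrl.camera(n); cv2.imwrite('pics/'+f,cv2.cvtColor(c['pixels'],cv2.COLOR_RGB2BGR)); np.savez('pics/'+f[:-4]+'.npz',**{k:c[k] for k in c}); return c
def K(c):
    f=c['pixels'].shape[0]/2/np.tan(np.radians(c['fov_y'])/2); return f,float(c['cx']),float(c['cy'])
def ray(c,u,v):
    f,cx,cy=K(c); R=np.array(c['R']);t=np.array(c['t'])
    d=R.T@np.array([(u-cx)/f,(v-cy)/f,1]); o=-R.T@t; return o,d
def onz(c,u,v,z):
    o,d=ray(c,u,v); return o+d*(z-o[2])/d[2]
def proj(c,X):
    f,cx,cy=K(c); p=np.array(c['R'])@np.array(X)+np.array(c['t']); return np.array([cx+f*p[0]/p[2],cy+f*p[1]/p[2]])
def cloud(c):
    f,cx,cy=K(c); z=c['z_map']; v,u=np.mgrid[:z.shape[0],:z.shape[1]]
    P=np.stack([(u-cx)/f*z,(v-cy)/f*z,z],-1); return (P-np.array(c['t']))@np.array(c['R'])
def load(f): return dict(np.load('pics/'+f+'.npz'))
E
python3 - <<'E'
from h import *
for n in ['scene','top','wrist']:
    c=shot(n,n+'0.png'); print(n,c['fov_y'],c['cx'],c['cy'],-np.array(c['R']).T@c['t'],np.round(c['R'],3).tolist())
print(ctrl.get_obs())
E
```

```text
pics
scene 54.85291616663737 260.2892139699181 194.52392320514113 [0.04241809 0.87211623 0.46114063] [[-0.784, -0.621, -0.001], [-0.287, 0.364, -0.886], [0.55, -0.694, -0.464]]
top 53.95103988917235 256.67705722554143 180.0937859480812 [0.39313082 0.29102682 1.14210106] [[0.002, -1.0, 0.002], [-0.991, -0.003, -0.132], [0.132, -0.002, -0.991]]
wrist 71.32169675871464 251.47068920541696 188.5891356724904 [0.16195858 0.53094574 0.38409784] [[0.425, 0.905, -0.002], [0.871, -0.408, 0.273], [0.246, -0.117, -0.962]]
{'time_s': 0.15, 'qpos': array([ 1.06440461e+00,  3.00316492e-01,  1.52138156e+00, -1.02851185e-05,
        1.32071285e+00, -6.66002997e-02]), 'joint_vel': array([-2.75384413e-03, -1.80950107e-03, -1.57666565e-03, -6.65619083e-04,
       -3.48050108e-04,  2.89825862e-05]), 'tau': array([ 1.03040427e-03, -5.31961226e+01, -3.52823746e+01,  7.08302949e-02,
        2.36059469e-02, -1.19078290e-04]), 'ee_pos': array([0.23408783, 0.49751536, 0.22405555]), 'eef_rot': array([-3.14077556e+00, -4.45141875e-05,  2.70180376e+00]), 'force': array([-0.54489975, -0.37616243,  0.25272887]), 'moment': array([ 0.0574701 , -0.01152805, -0.00742211]), 'grip_width': 0.09405190400964834}
```

View pics/scene0.png

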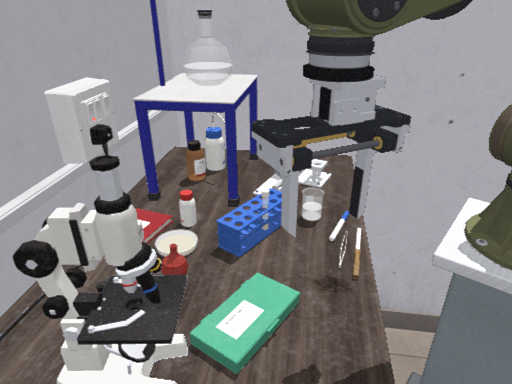

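View pics/top0.png

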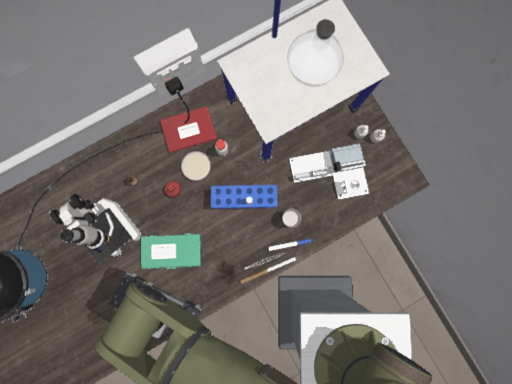

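View pics/wrist0.png

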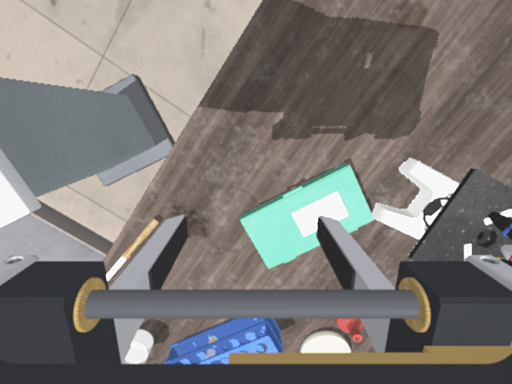

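The top view shows the rack at about (244,197) with the tube cap at (249,200). The bench is at about (335,172), the beaker at (291,218), and the shelf with its blue legs lies ahead. Next I'll zoom in and measure.

```bash
python3 - <<'E'
from h import *
c=load('top0'); 
im=cv2.cvtColor(c['pixels'],cv2.COLOR_RGB2BGR)
cr=cv2.resize(im[110:240,200:400],None,fx=4,fy=4,interpolation=cv2.INTER_CUBIC); cv2.imwrite('pics/topz.png',cr)
P=cloud(c)
def p(u,v): print((u,v),np.round(P[v,u],3),np.round(im[v,u],0))
for u,v in [(249,200),(244,190),(291,218),(300,168),(348,155),(350,188),(220,80),(380,70),(300,140),(266,150),(360,130),(378,136),(222,148),(330,60),(355,184),(230,205)]: p(u,v)
# shelf edges
c=load('scene0'); im=cv2.cvtColor(c['pixels'],cv2.COLOR_RGB2BGR)
cv2.imwrite('pics/scz.png',cv2.resize(im[140:260,170:370],None,fx=4,fy=4,interpolation=cv2.INTER_CUBIC))
E
```

```text
(249, 200) [0.476 0.31  0.104] [245 246 247]
(244, 190) [0.508 0.325 0.064] [216 129  92]
(291, 218) [0.429 0.187 0.026] [217 219 225]
(300, 168) [0.582 0.156 0.006] [245 246 246]
(348, 155) [0.613 0.021 0.055] [203 198 186]
(350, 188) [0.516 0.017 0.052] [245 245 246]
(220, 80) [ 0.866  0.406 -0.002] [76 82 92]
(380, 70) [ 0.782 -0.011  0.265] [225 229 233]
(300, 140) [0.671 0.155 0.001] [63 68 79]
(266, 150) [0.602 0.265 0.172] [86 36 36]
(360, 130) [ 0.69  -0.019  0.049] [146 147 151]
(378, 136) [ 0.674 -0.074  0.041] [147 149 152]
(222, 148) [0.627 0.389 0.08 ] [ 75  78 177]
(330, 60) [0.761 0.131 0.364] [235 235 236]
(355, 184) [ 0.533 -0.01   0.005] [186 185 186]
(230, 205) [0.465 0.365 0.063] [214 126  85]
```

View pics/topz.png

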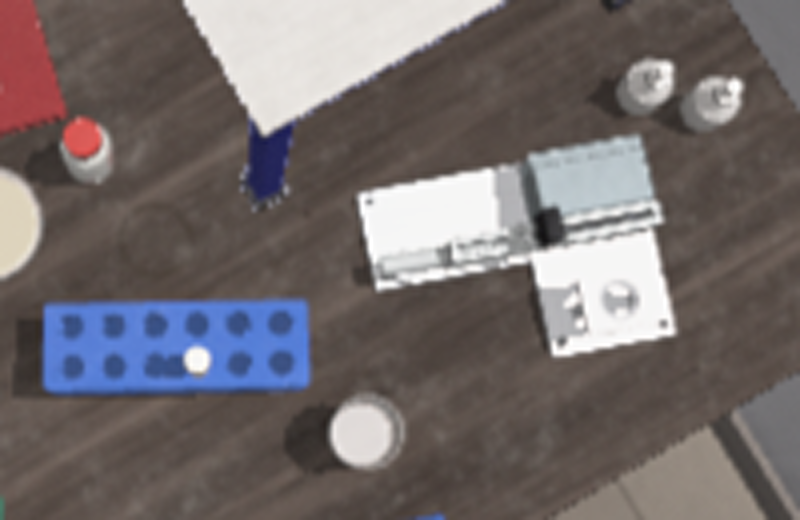

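View pics/scz.png

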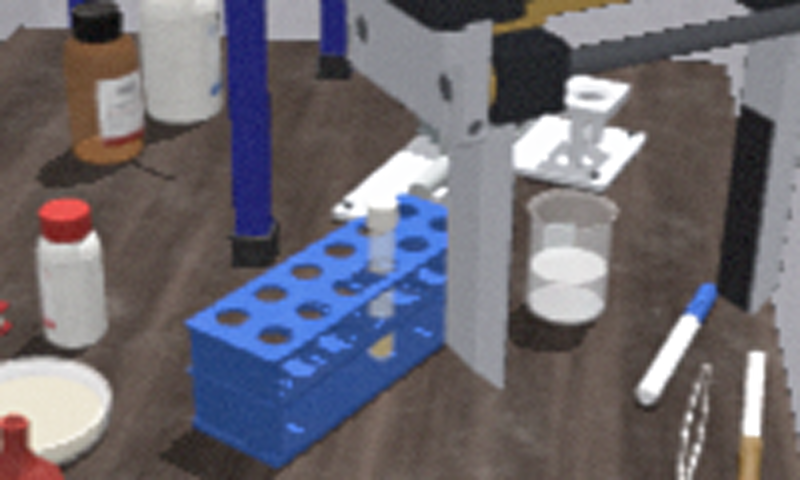

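```bash
cat >> h.py <<'E'
from scipy.spatial.transform import Rotation as Ro
def Rt(yaw): return Ro.from_euler('xyz',[np.pi,0,yaw])
def move(pos,yaw,cur=None):
    if cur is None:
        o=ctrl.get_obs(); p,e=o['ee_pos'],o['eef_rot']
    else: p,e=cur
    R0=Ro.from_euler('xyz',e); 
    sh=R0.inv().apply(np.array(pos)-p); rv=np.degrees((R0.inv()*Rt(yaw)).as_rotvec())
    print('turn',np.round(rv,2),'shift',np.round(sh,4)); return rv,sh
E
python3 - <<'E'
from h import *
c=load('wrist0'); o=ctrl.get_obs()
print(proj(c,o['ee_pos']))
R0=Ro.from_euler('xyz',o['eef_rot'])
print('cam in tool',R0.inv().apply(-c['R'].T@c['t']-o['ee_pos']), (c['R']@R0.as_matrix()).round(3).tolist())
move([0.50,0.28,0.25],np.pi+0.166)
c=load('top0')
# tilt of bench: white base mask
im=c['pixels'].astype(int); m=((im.min(-1)>215)).astype(np.uint8); m[:, :280]=0; m[:145]=0;m[200:]=0; m[:,375:]=0
n,l,s,ce=cv2.connectedComponentsWithStats(m)
for i in range(1,n):
    if s[i,4]>10: print(s[i],ce[i],onz(c,*ce[i],0.008))
E
```

```text
[252.44654568 238.6061581 ]
cam in tool [ 0.0795056  -0.00059049 -0.16003832] [[0.001, 1.0, 0.001], [-0.962, 0.001, -0.273], [-0.273, -0.001, 0.962]]
turn [-4.000e-02 -2.000e-02 -3.471e+01] shift [-0.3332 -0.0836 -0.0259]
[290 153  35  24 593] [307.15851602 163.70489039] [0.59507374 0.13467354 0.008     ]
[342 161  22   5  27] [352.2962963  162.74074074] [ 0.59843104 -0.00325307  0.008     ]
[344 164  21   6  28] [354.46428571 166.64285714] [ 0.58636924 -0.00949102  0.008     ]
[333 168  35  31 633] [351.72511848 181.89889415] [5.39440063e-01 3.23209404e-04 8.00000000e-03]
[317 172   9   3  15] [320.93333333 172.53333333] [0.56792988 0.09317122 0.008     ]
[300 177  15   4  33] [306.90909091 178.21212121] [0.55037719 0.13612057 0.008     ]
```

>>> {"api": "send_rows", "payload": {
  "series": [
    [0,0,-34.7,-0.333,-0.084,-0.026,1],
    [0,0,-34.7,-0.333,-0.084,-0.026,1],
    [0,0,-34.7,-0.333,-0.084,-0.026,1],
    [0,0,-34.7,-0.333,-0.084,-0.026,1],
    [0,0,-34.7,-0.333,-0.084,-0.026,1],
    [0,0,-34.7,-0.333,-0.084,-0.026,1],
    [0,0,-34.7,-0.333,-0.084,-0.026,1],
    [0,0,-34.7,-0.333,-0.084,-0.026,1]
  ]
}}

```text
time_s: 0.95
ee_pos: [0.5025, 0.2768, 0.2503]
eef_rot: [-3.141, 0.0, -2.979]
force: [-0.5, 0.8, -0.2]
grip_width: 0.094
```

```bash
python3 - <<'E'
from h import *
c=shot('wrist','w1.png');shot('top','top1.png');shot('scene','scene1.png'); o=ctrl.get_obs(); print(o['time_s'],o['ee_pos'],o['eef_rot'],o['qpos'])
E
```

```text
1.1 [0.49955574 0.27983535 0.2500069 ] [ 3.14155651e+00 -8.13851184e-04 -2.97686970e+00] [ 4.46538311e-01  3.33069845e-01  1.41793561e+00  2.65309327e-04
  1.39135890e+00 -1.28902840e+00]
```

View pics/w1.png

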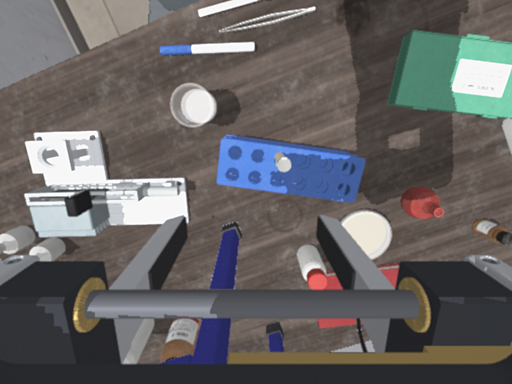

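View pics/scene1.png

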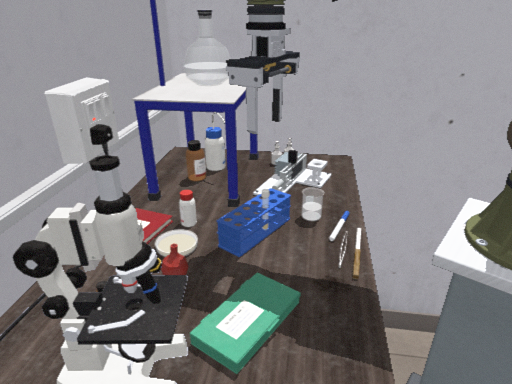

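View pics/top1.png

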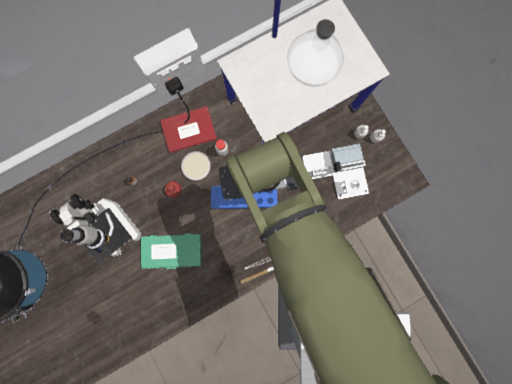

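The wrist view shows the tube cap at about (283,163), the guide hole at (52,155) and the tab at (79,203). I'll measure these precisely across views.

```bash
python3 - <<'E'
from h import *
c=load('w1'); im=cv2.cvtColor(c['pixels'],cv2.COLOR_RGB2BGR)
cv2.imwrite('pics/w1a.png',cv2.resize(im[120:245,20:200],None,fx=4,fy=4,interpolation=cv2.INTER_CUBIC))
a=cv2.resize(im[135:195,250:330],None,fx=6,fy=6,interpolation=cv2.INTER_CUBIC)
t=cv2.cvtColor(load('top0')['pixels'],cv2.COLOR_RGB2BGR)
b=cv2.resize(t[185:215,230:270],None,fx=7,fy=7,interpolation=cv2.INTER_CUBIC)
s=cv2.cvtColor(load('scene1')['pixels'],cv2.COLOR_RGB2BGR)
d=cv2.resize(s[180:240,245:295],None,fx=6,fy=6,interpolation=cv2.INTER_CUBIC)
cv2.imwrite('pics/w1b.png',a);cv2.imwrite('pics/s1d.png',d);cv2.imwrite('pics/t0b.png',b)
for nm in ['w1','top0']:
    c=load(nm);P=cloud(c);z=P[...,2]
    m=(np.abs(P[...,0]-.476)<.03)&(np.abs(P[...,1]-.31)<.03)&(z>.095)&(z<.12)
    v,u=np.nonzero(m); print(nm,m.sum(),u.mean(),v.mean(),P[m].mean(0),onz(c,u.mean(),v.mean(),.104))
c=load('w1');P=cloud(c);im=c['pixels'].astype(int)
m=(np.abs(P[...,2]-.054)<.005)&(np.abs(P[...,0]-.53)<.05)&(P[...,1]<.06); print('plate',m.sum(),P[m].mean(0))
v,u=np.nonzero(m);r=cv2.minAreaRect(np.c_[u,v].astype(np.float32));print(r,onz(c,*r[0],.054)); print([onz(c,*q,.054).round(4).tolist() for q in cv2.boxPoints(r)])
m=(im.max(-1)<60)&(P[...,2]>.08)&(P[...,2]<.11)&(np.abs(P[...,1])<.12)
v,u=np.nonzero(m);print('tab',m.sum(),u.mean(),v.mean(),P[m].mean(0),P[m].min(0),P[m].max(0))
E
```

```text
w1 180 283.1388888888889 163.7111111111111 [0.47396944 0.30870584 0.1033504 ] [0.47385565 0.308617   0.104     ]
top0 32 248.65625 200.0 [0.47611097 0.31082852 0.10278521] [0.47601327 0.31080584 0.104     ]
plate 1265 [0.53135643 0.00533845 0.054032  ]
((58.5, 169.0), (67.0, 58.0), -0.0) [0.53879259 0.01647951 0.054     ]
[[0.5886, -0.0312, 0.054], [0.5063, -0.0259, 0.054], [0.492, 0.0613, 0.054], [0.5733, 0.0615, 0.054]]
tab 261 76.43295019157088 204.59003831417624 [0.56965299 0.06332199 0.09127984] [0.55839477 0.05237001 0.0801311 ] [0.58234324 0.06788354 0.09906   ]
```

View pics/w1a.png

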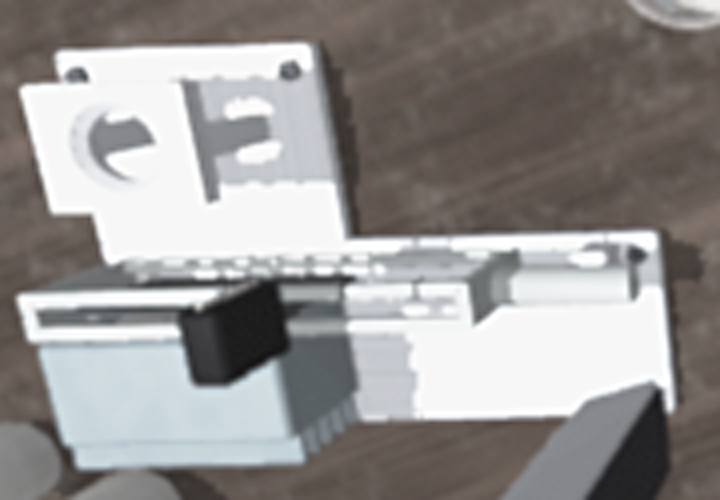

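View pics/w1b.png

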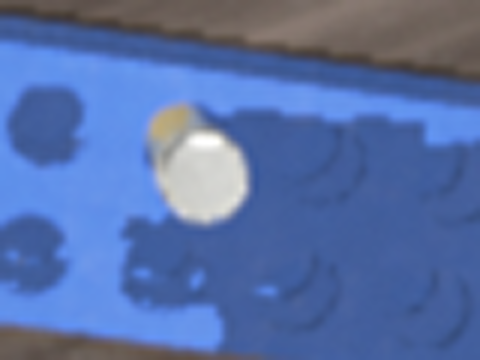

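View pics/s1d.png

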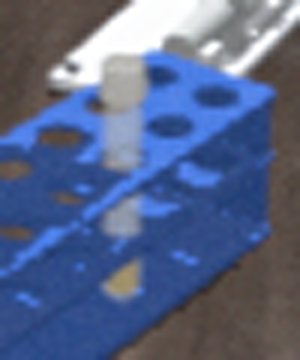

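View pics/t0b.png

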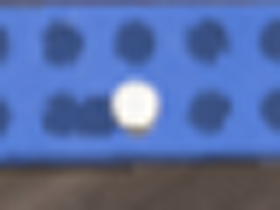

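```bash
python3 - <<'E'
from h import *
move([0.475,0.3095,0.14],np.pi+0.166)
c=load('w1')
def z(u,v,h): return onz(c,u/4+20-.375,v/4+120-.375,h)
# base plate top edges (h=.008)
a,b=z(345,240,.008),z(658,233,.008); print('base front edge',a,b,np.degrees(np.arctan2(*(b-a)[:2])))
a,b=z(58,48,.008),z(318,42,.008); print('stn front edge',a,b,np.degrees(np.arctan2(*(b-a)[:2])))
a,b=z(22,292,.058),z(470,283,.058); print('front rail',a,b,np.degrees(np.arctan2(*(b-a)[:2])))
# plate corners
for q in [(20,87),(183,80),(213,208),(52,214)]: print('plate',z(*q,.054))
# hole outer chamfer
print('hole',z(115,145,.054))
for q in [(180,308),(275,283),(290,335),(212,384)]: print('tab',q,z(*q,.097))
E
```

```text
turn [ 0.   -0.05 -0.07] shift [0.0193 0.0333 0.11  ]
base front edge [0.5587597  0.05657322 0.008     ] [0.53623019 0.17600017 0.008     ] -10.683113107660766
stn front edge [ 0.50228241 -0.04917218  0.008     ] [0.48448352 0.04554653 0.008     ] -10.642517418989888
front rail [ 0.57871941 -0.02717219  0.058     ] [0.55035008 0.12488856 0.058     ] -10.567936094345118
plate [ 0.50824904 -0.02651919  0.054     ]
plate [0.49717061 0.02667207 0.054     ]
plate [0.53931113 0.03569419 0.054     ]
plate [ 0.55037722 -0.01855712  0.054     ]
hole [0.52276457 0.00364822 0.054     ]
tab (180, 308) [0.55890741 0.05263511 0.097     ]
tab (275, 283) [0.54603866 0.08147735 0.097     ]
tab (290, 335) [0.56227014 0.08603609 0.097     ]
tab (212, 384) [0.58270071 0.0619127  0.097     ]
```

>>> {"api": "send_rows", "payload": {
  "series": [
    [0,0,-1.3,0.019,0.033,0.0,1],
    [0,0,-1.3,0.019,0.033,0.04,1],
    [0,0,-1.3,0.019,0.033,0.08,1],
    [0,0,-1.3,0.019,0.033,0.11,1],
    [0,0,-1.3,0.019,0.033,0.11,1],
    [0,0,-1.3,0.019,0.033,0.11,1]
  ]
}}

```text
time_s: 1.7
ee_pos: [0.4749, 0.3103, 0.1414]
eef_rot: [3.141, 0.0, -2.952]
force: [0.5, -0.2, 0.8]
grip_width: 0.0937
```

```bash
python3 - <<'E'
from h import *
c=shot('wrist','w2.png');o=ctrl.get_obs(); print(o['time_s'],o['ee_pos'],o['eef_rot'],proj(c,o['ee_pos']))
P=cloud(c);z=P[...,2]
m=(np.abs(P[...,0]-.476)<.03)&(np.abs(P[...,1]-.31)<.03)&(z>.1005)&(z<.107)
v,u=np.nonzero(m); print(m.sum(),u.mean(),v.mean(),P[m].mean(0),onz(c,u.mean(),v.mean(),.104))
im=cv2.cvtColor(c['pixels'],cv2.COLOR_RGB2BGR)
cv2.imwrite('pics/w2a.png',cv2.resize(im[150:300,180:330],None,fx=4,fy=4,interpolation=cv2.INTER_CUBIC))
E
```

```text
1.75 [0.47549867 0.31033691 0.14230141] [ 3.14083223e+00  1.95984091e-03 -2.95198769e+00] [251.9038986  240.49373867]
346 250.93930635838151 216.17052023121389 [0.47392027 0.30928513 0.10391123] [0.47386606 0.30927574 0.104     ]
```

View pics/w2.png

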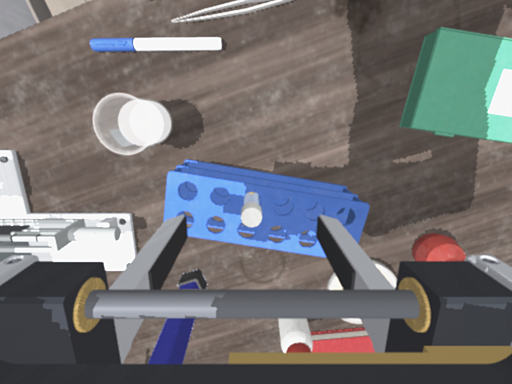

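View pics/w2a.png

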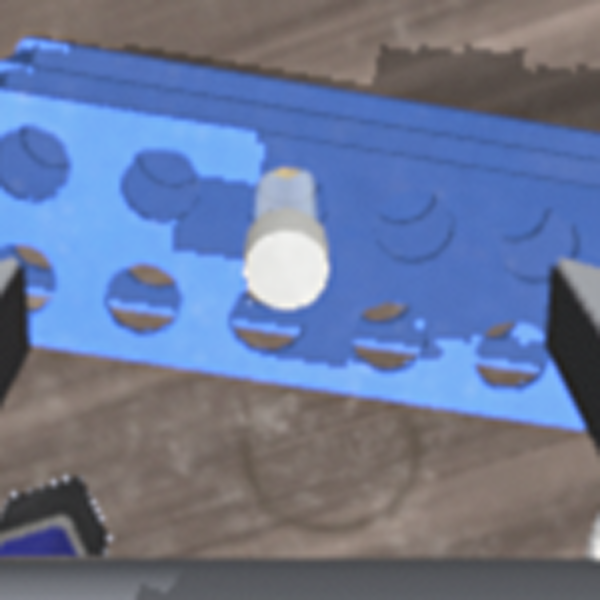

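>>> {"api": "send_rows", "payload": {
  "series": [
    [0,0,0,0.001,0.001,0.02,0.2],
    [0,0,0,0.001,0.001,0.04,0.0],
    [0,0,0,0.001,0.001,0.047,-0.3],
    [0,0,0,0.001,0.001,0.047,-0.4],
    [0,0,0,0.001,0.001,0.047,-0.5]
  ],
  "force": 20
}}

```text
time_s: 2.25
ee_pos: [0.4749, 0.3105, 0.095]
eef_rot: [3.141, 0.002, -2.953]
force: [0.4, -0.1, 0.4]
grip_width: 0.0575
```

```bash
python3 - <<'E'
from h import *
c=shot('wrist','w3.png');o=ctrl.get_obs(); print(o['time_s'],o['ee_pos'],o['eef_rot'],o['force'],o['grip_width'])
E
```

```text
2.3 [0.47493189 0.31048024 0.09497975] [ 3.14088805e+00  2.03744453e-03 -2.95303704e+00] [ 0.22509862 -0.12744582 -0.8534643 ] 0.05333973318436908
```

View pics/w3.png

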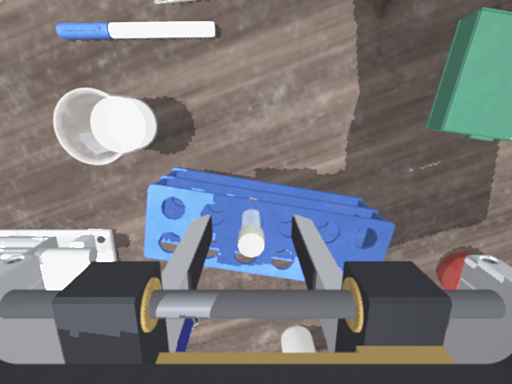

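The cap sits centred between the fingers at (251,238), so I'm closing.

>>> {"api": "send_rows", "payload": {
  "series": [
    [0,0,0,0,0,0,-0.6],
    [0,0,0,0,0,0,-0.7],
    [0,0,0,0,0,0,-0.8],
    [0,0,0,0,0,0,-0.9],
    [0,0,0,0,0,0,-1],
    [0,0,0,0,0,0,-1],
    [0,0,0,0,0,0,-1],
    [0,0,0,0,0,0,-1]
  ],
  "force": 20
}}

```text
time_s: 3.1
ee_pos: [0.4744, 0.3101, 0.0935]
eef_rot: [-3.142, 0.0, -2.953]
force: [0.6, -1.2, 1.1]
grip_width: 0.0169
```

>>> {"api": "send_rows", "payload": {
  "series": [
    [0,0,0,0,0,-0.01,-1],
    [0,0,0,0,0,-0.03,-1],
    [0,0,0,0,0,-0.06,-1],
    [0,0,0,0,0,-0.09,-1],
    [0,0,0,0,0,-0.12,-1],
    [0,0,0,0,0,-0.12,-1]
  ]
}}

```text
time_s: 3.7
ee_pos: [0.4754, 0.3107, 0.2183]
eef_rot: [3.139, 0.007, -2.953]
force: [0.7, -0.9, -1.4]
grip_width: 0.0168
```

```bash
python3 - <<'E'
from h import *
c=shot('wrist','w4.png');s=shot('scene','s4.png');o=ctrl.get_obs(); print(o['time_s'],o['ee_pos'],o['eef_rot'],o['force'],o['grip_width'])
im=cv2.cvtColor(s['pixels'],cv2.COLOR_RGB2BGR)
cv2.imwrite('pics/s4a.png',cv2.resize(im[80:240,200:350],None,fx=4,fy=4,interpolation=cv2.INTER_CUBIC)[:600])
move([0.523,0.004,0.2135],np.pi+0.187)
E
```

```text
3.8 [0.47431994 0.31007599 0.21395746] [ 3.14128872e+00  8.65475775e-04 -2.95304782e+00] [ 1.12556807 -0.28314019 -0.18666907] 0.01681295360928024
turn [0.02 0.05 0.09] shift [ 0.0096 -0.3098  0.0004]
```

View pics/w4.png

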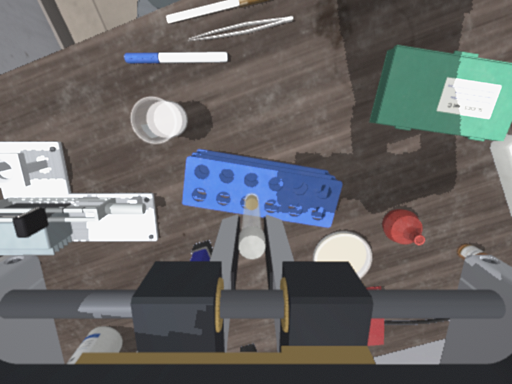

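View pics/s4a.png

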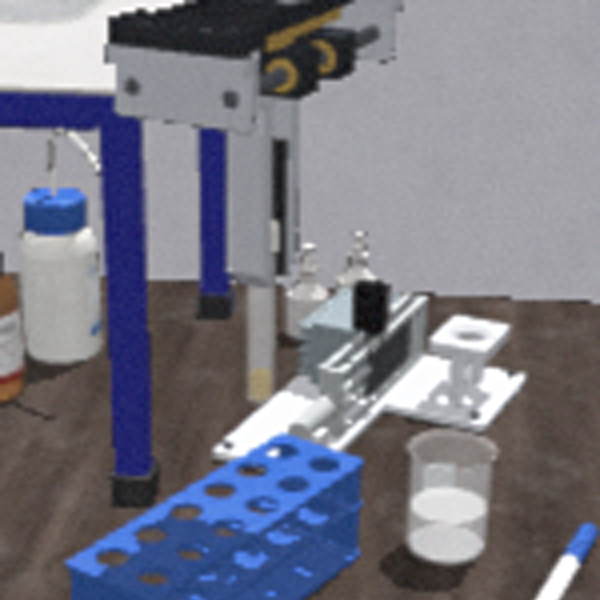

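>>> {"api": "send_rows", "payload": {
  "series": [
    [0,0,0,0.001,-0.03,0,-1],
    [0,0,0,0.003,-0.075,0,-1],
    [0,0,0,0.004,-0.12,0,-1],
    [0,0,0,0.005,-0.165,0,-1],
    [0,0,0,0.007,-0.21,0,-1],
    [0,0,0,0.008,-0.255,0,-1],
    [0,0,0,0.009,-0.29,0,-1],
    [0,0,0,0.01,-0.31,0,-1]
  ]
}}

```text
time_s: 4.6
ee_pos: [0.5223, 0.0012, 0.2123]
eef_rot: [3.141, -0.002, -2.955]
force: [-0.3, 0.7, 0.0]
grip_width: 0.0164
```

>>> {"api": "send_rows", "payload": {
  "series": [
    [0,0,0,0,0,0,-1],
    [0,0,0,0,0,0,-1],
    [0,0,0,0,0,0,-1]
  ]
}}

```text
time_s: 4.9
ee_pos: [0.5224, 0.0047, 0.213]
eef_rot: [3.141, -0.001, -2.952]
force: [1.1, 0.8, -1.7]
grip_width: 0.0167
```

```bash
python3 - <<'E'
from h import *
c=shot('wrist','w5.png');s=shot('scene','s5.png');o=ctrl.get_obs(); print(o['time_s'],o['ee_pos'],o['eef_rot'],o['force'],o['grip_width'])
im=cv2.cvtColor(s['pixels'],cv2.COLOR_RGB2BGR)
cv2.imwrite('pics/s5a.png',cv2.resize(im[80:230,230:380],None,fx=4,fy=4,interpolation=cv2.INTER_CUBIC)[:600])
im=cv2.cvtColor(c['pixels'],cv2.COLOR_RGB2BGR)
cv2.imwrite('pics/w5a.png',cv2.resize(im[130:280,180:340],None,fx=4,fy=4,interpolation=cv2.INTER_CUBIC)[:600])
E
```

```text
5.0 [0.52247452 0.00468653 0.21328354] [ 3.14145921e+00 -3.10026404e-04 -2.95171982e+00] [ 0.48467679 -0.75107565 -0.44983077] 0.016966824741932604
```

View pics/w5a.png

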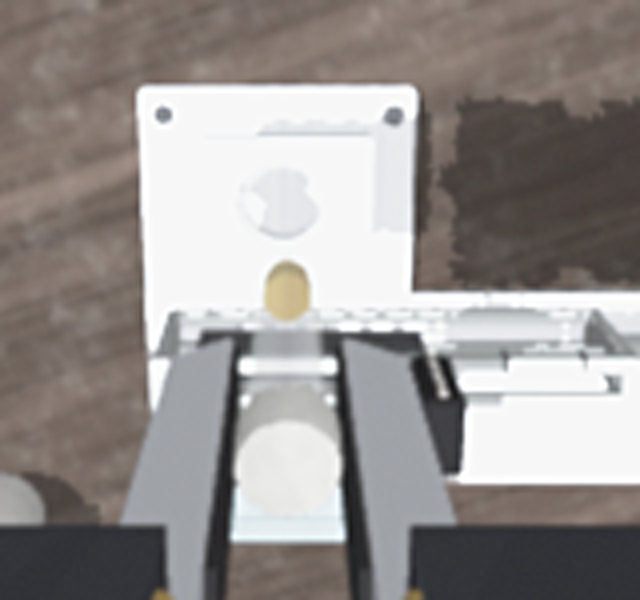

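View pics/s5a.png

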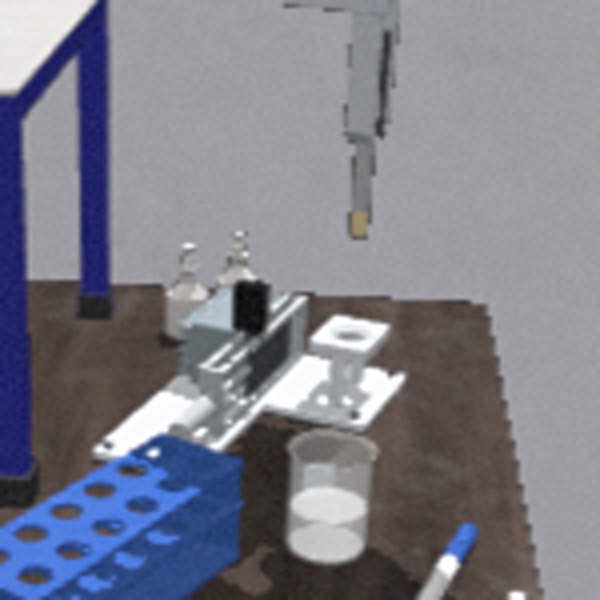

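```bash
python3 - <<'E'
from h import *
c=load('w5')
g=lambda u,v:(u/4+180-.375,v/4+130-.375)
print('hole',onz(c,*g(279,203),.054))
print('stn plate corners',[onz(c,*g(*q),.008).round(4).tolist() for q in [(138,88),(416,88)]])
print('cap',onz(c,*g(288,468),.2135),'bottom edge pts',onz(c,*g(288,262),.1235),onz(c,*g(265,290),.1235),onz(c,*g(311,290),.1235))
P=cloud(c);m=(P[...,2]>.115)&(P[...,2]<.135)&(np.abs(P[...,0]-.52)<.03)&(np.abs(P[...,1]-.005)<.012); print(m.sum(), P[m].mean(0) if m.any() else '')
for X in ([.523,.004,.1235],[.523,.004,.2235],[.523,.004,.054]): print(((proj(c,X)-[180,130])*4+1.5))
E
python3 - <<'E'
from h import *
c=load('w5');im=cv2.cvtColor(c['pixels'],cv2.COLOR_RGB2BGR)
x=im[160:220,230:280]; g=x.min(-1).astype(float); g=np.clip((g-190)/(255-190),0,1)*255
cv2.imwrite('pics/w5h.png',cv2.resize(g.astype(np.uint8),None,fx=10,fy=10,interpolation=cv2.INTER_CUBIC))
t=load('top0');im=cv2.cvtColor(t['pixels'],cv2.COLOR_RGB2BGR)
cv2.imwrite('pics/t0h.png',cv2.resize(im[150:205,320:380],None,fx=10,fy=10,interpolation=cv2.INTER_CUBIC))
E
```

```text
hole [0.52283338 0.0016443  0.054     ]
stn plate corners [[0.5036, -0.0514, 0.008], [0.4856, 0.0418, 0.008]]
cap [0.52753322 0.00536921 0.2135    ] bottom edge pts [0.51986425 0.00388824 0.1235    ] [ 5.28009762e-01 -3.00510657e-04  1.23500000e-01] [0.5258661  0.01080672 0.1235    ]
34 [0.51704239 0.00314039 0.13111265]
[286.02195262 274.10028288]
[284.86590302 471.52761678]
[286.4270062  204.92621951]
```

View pics/w5h.png

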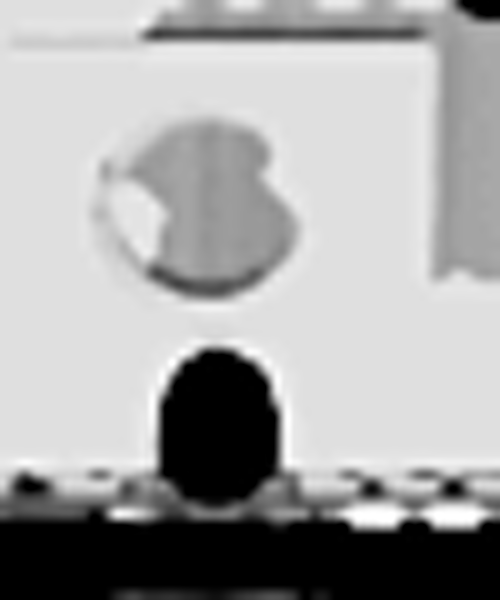

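View pics/t0h.png

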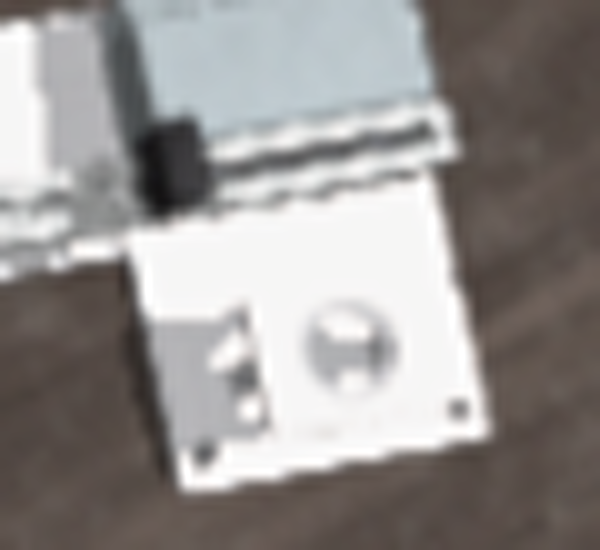

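```bash
python3 - <<'E'
from h import *
c=load('w5'); a=np.radians(10.7); ex=np.array([np.cos(a),np.sin(a)]); ey=np.array([-np.sin(a),np.cos(a)])
g=lambda u,v:(u/10+230-.45,v/10+160-.45)
# centre by edges: along ey from right edge, along ex from front edge
r=onz(c,*g(437,180),.054)[:2]; f=onz(c,*g(200,40),.054)[:2]
cen=ey*(r@ey-.026)+ex*(f@ex+.021); print('plate-based',cen)
for q in [(95,205),(298,230),(205,115),(205,300)]: print(q,onz(c,*g(*q),.054)[:2]@np.c_[ex,ey]-cen@np.c_[ex,ey])
for q in [(159,430),(280,430),(217,348)]: print('tube bottom',onz(c,*g(*q),.1235)[:2]@np.c_[ex,ey]-cen@np.c_[ex,ey])
t=load('top0'); h=lambda u,v:(u/10+320-.45,v/10+150-.45)
for q in [(352,345)]: print('top hole',onz(t,*h(*q),.054))
o=ctrl.get_obs();print(o['ee_pos'][:2],o['ee_pos'][:2]@np.c_[ex,ey]-cen@np.c_[ex,ey])
w=load('w1'); z=lambda u,v:onz(w,u/4+20-.375,v/4+120-.375,.054)
for q in [(68,145),(160,145),(113,98),(115,188)]: print('w1 hole',z(*q)[:2]@np.c_[ex,ey]-cen@np.c_[ex,ey])
E
```

```text
plate-based [0.52229849 0.00484622]
(95, 205) [-0.00043132 -0.01593019]
(298, 230) [0.00264326 0.0090444 ]
(205, 115) [-0.01176242 -0.0024426 ]
(205, 300) [ 0.01165477 -0.00238946]
tube bottom [ 0.00509891 -0.00653676]
tube bottom [0.00505242 0.00537097]
tube bottom [-0.00335938 -0.00085826]
top hole [0.52722142 0.00350893 0.054     ]
[0.52247452 0.00468653] [ 0.00014331 -0.00018959]
w1 hole [-0.00013243 -0.01701837]
w1 hole [0.0005878  0.01381866]
w1 hole [-0.01532407  0.00167558]
w1 hole [ 0.01478799 -0.00463561]
```

>>> {"api": "send_rows", "payload": {
  "series": [
    [0,0,0,0,-0.001,0.015,-1],
    [0,0,0,0,-0.001,0.035,-1],
    [0,0,0,0,-0.001,0.05,-1],
    [0,0,0,0,-0.001,0.06,-1],
    [0,0,0,0,-0.001,0.06,-1],
    [0,0,0,0,-0.001,0.06,-1]
  ]
}}

```text
time_s: 5.6
ee_pos: [0.523, 0.003, 0.154]
eef_rot: [-3.141, 0.0, -2.953]
force: [0.2, -0.6, 0.2]
grip_width: 0.0166
```

```bash
python3 - <<'E'
from h import *
c=shot('wrist','w6.png');s=shot('scene','s6.png');o=ctrl.get_obs(); print(o['time_s'],o['ee_pos'],o['eef_rot'],o['force'],o['grip_width'])
im=cv2.cvtColor(s['pixels'],cv2.COLOR_RGB2BGR)
cv2.imwrite('pics/s6a.png',cv2.resize(im[110:190,280:350],None,fx=7,fy=7,interpolation=cv2.INTER_CUBIC)[:600])
im=cv2.cvtColor(c['pixels'],cv2.COLOR_RGB2BGR)
cv2.imwrite('pics/w6a.png',cv2.resize(im[130:270,180:340],None,fx=4,fy=4,interpolation=cv2.INTER_CUBIC)[:600])
E
```

```text
5.7 [0.52319709 0.00281679 0.15430446] [-3.14126331e+00  1.32647303e-03 -2.95285750e+00] [-0.93085842  0.59544546 -0.35859728] 0.016743745329315454
```

View pics/w6a.png

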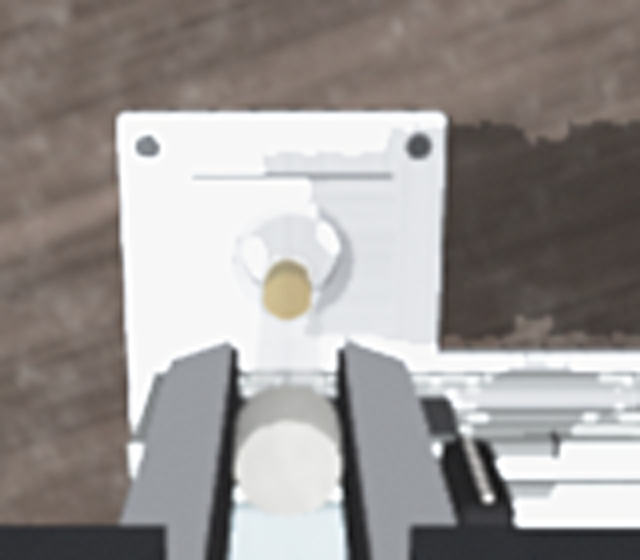

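View pics/s6a.png

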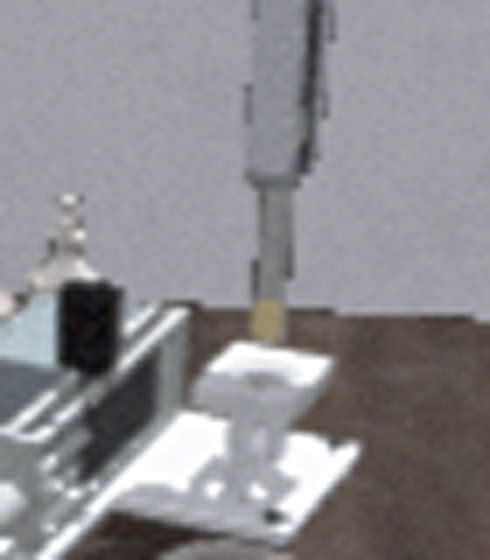

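```bash
python3 - <<'E'
from h import *
c=load('w6'); a=np.radians(10.7); E=np.array([[np.cos(a),-np.sin(a)],[np.sin(a),np.cos(a)]])
g=lambda u,v:(u/4+180-.375,v/4+130-.375)
t=np.array([.5232,.0028])
hx=onz(c,*g(293,213),.050)[:2]; fr=onz(c,*g(293,177),.054)[:2]; l=onz(c,*g(234,255),.054)[:2]; r=onz(c,*g(353,255),.054)[:2]
print('front inner edge',(hx-t)@E+[.012,0],'plate front',(fr-t)@E+[.021,0],'l',(l-t)@E+[0,.016],'r',(r-t)@E-[0,.016])
zb=.1543-.0895
for q in [(262,292),(313,292),(288,260),(288,319)]: print('tube',((onz(c,*g(*q),zb)[:2])-t)@E)
print('cap',((onz(c,*g(289,467),.1543+.0105)[:2])-t)@E)
E
```

```text
front inner edge [0.00081066 0.00107617] plate front [-0.00048156  0.0010128 ] l [-0.00116397  0.00212782] r [-0.00126943  0.00033639]
tube [ 0.00503738 -0.00652637]
tube [0.00499312 0.00600617]
tube [-0.00321139 -0.00016445]
tube [ 0.01206661 -0.00011359]
cap [-5.80857897e-04  4.85182745e-05]
```

>>> {"api": "send_rows", "payload": {
  "series": [
    [0,0,0,0.002,0.001,0.0,-1],
    [0,0,0,0.002,0.001,0.015,-1],
    [0,0,0,0.002,0.001,0.03,-1],
    [0,0,0,0.002,0.001,0.045,-1],
    [0,0,0,0.002,0.001,0.053,-1],
    [0,0,0,0.002,0.001,0.053,-1]
  ]
}}

```text
time_s: 6.3
ee_pos: [0.5203, 0.0034, 0.0999]
eef_rot: [3.141, -0.001, -2.953]
force: [-1.0, 0.4, 0.2]
grip_width: 0.0168
```

```bash
python3 - <<'E'
from h import *
c=shot('wrist','w7.png');s=shot('scene','s7.png');o=ctrl.get_obs(); print(o['time_s'],o['ee_pos'],o['eef_rot'],o['force'],o['grip_width'])
a=cv2.resize(cv2.cvtColor(s['pixels'],cv2.COLOR_RGB2BGR)[110:190,280:350],None,fx=7,fy=7,interpolation=cv2.INTER_CUBIC)
cv2.imwrite('pics/s7a.png',a)
im=cv2.cvtColor(c['pixels'],cv2.COLOR_RGB2BGR)
cv2.imwrite('pics/w7a.png',cv2.resize(im[130:270,180:340],None,fx=4,fy=4,interpolation=cv2.INTER_CUBIC))
E
```

```text
6.4 [0.52095328 0.00329811 0.1011348 ] [-3.14141447e+00  8.03743229e-04 -2.95311315e+00] [ 0.14431445 -0.16402111 -0.07778337] 0.01683308149455533
```

View pics/w7a.png

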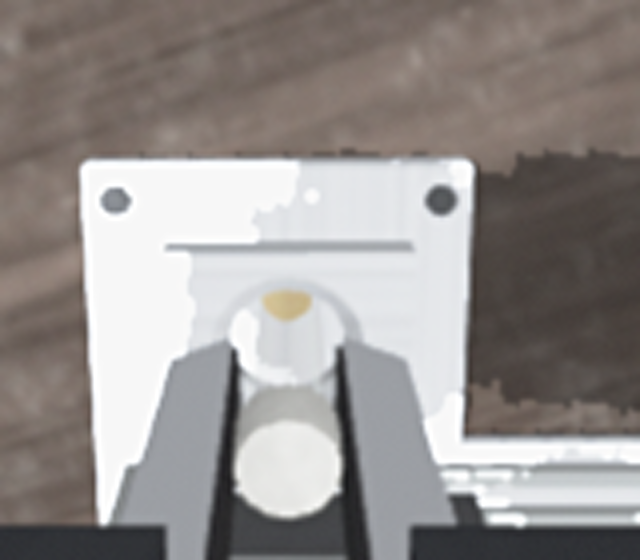

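View pics/s7a.png

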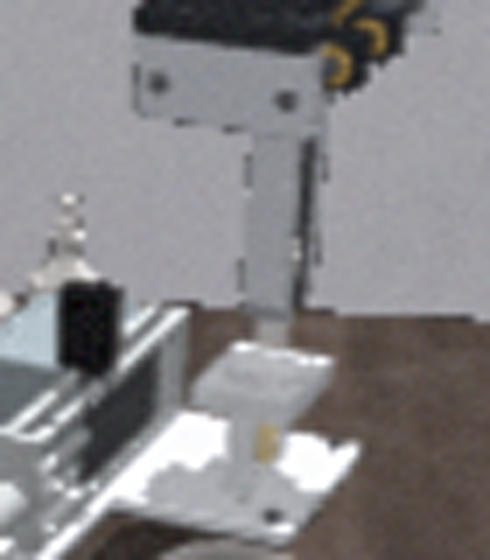

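>>> {"api": "send_rows", "payload": {
  "series": [
    [0,0,0,0,0,0.001,-1],
    [0,0,0,0,0,0.002,-1],
    [0,0,0,0,0,0.003,-1],
    [0,0,0,0,0,0.003,-1]
  ]
}}

```text
time_s: 6.8
ee_pos: [0.5207, 0.0033, 0.0975]
eef_rot: [-3.142, 0.0, -2.953]
force: [-0.4, 0.3, -0.4]
grip_width: 0.0166
```

>>> {"api": "send_rows", "payload": {
  "series": [
    [0,0,0,0,0,0.0005,-1],
    [0,0,0,0,0,0.001,-1],
    [0,0,0,0,0,0.001,-1]
  ]
}}

```text
time_s: 7.1
ee_pos: [0.5213, 0.0033, 0.0974]
eef_rot: [-3.141, 0.002, -2.953]
force: [0.3, -0.4, 9.1]
grip_width: 0.0169
```

```bash
python3 - <<'E'
from h import *
for i in range(3):
    c=shot('wrist','w8.png');o=ctrl.get_obs(); print(o['time_s'],o['ee_pos'],o['force'],o['grip_width'])
E
```

```text
7.15 [0.52134477 0.00328976 0.09741569] [0.04577217 0.67134282 8.46403602] 0.0169518041554778
7.2 [0.5213493  0.00330347 0.09741353] [0.03088963 0.13436364 8.2605813 ] 0.0169192762153965
7.25 [0.52132853 0.00330277 0.09739853] [ 0.23205066 -0.04276234  7.83820665] 0.017126752891990064
```

Contact shows about 8 N upward. I'll back off slightly and open slowly.

>>> {"api": "send_rows", "payload": {
  "series": [
    [0,0,0,0,0,-0.0005,-1],
    [0,0,0,0,0,-0.0005,-0.6],
    [0,0,0,0,0,-0.0005,-0.5],
    [0,0,0,0,0,-0.0005,-0.4],
    [0,0,0,0,0,-0.0005,-0.3],
    [0,0,0,0,0,-0.0005,-0.2],
    [0,0,0,0,0,-0.0005,-0.2]
  ]
}}

```text
time_s: 7.95
ee_pos: [0.5206, 0.0033, 0.0969]
eef_rot: [-3.142, -0.0, -2.953]
force: [-0.4, 0.9, -0.5]
grip_width: 0.0375
```

```bash
python3 - <<'E'
from h import *
c=shot('wrist','w9.png');s=shot('scene','s9.png');o=ctrl.get_obs(); print(o['time_s'],o['ee_pos'],o['eef_rot'],o['force'],o['grip_width'])
E
```

```text
8.05 [0.52065381 0.00332834 0.09691677] [ 3.14159207e+00 -2.82667369e-05 -2.95303844e+00] [-0.34314777  0.39587606 -0.57690654] 0.03756348026744226
```

View pics/w9.png

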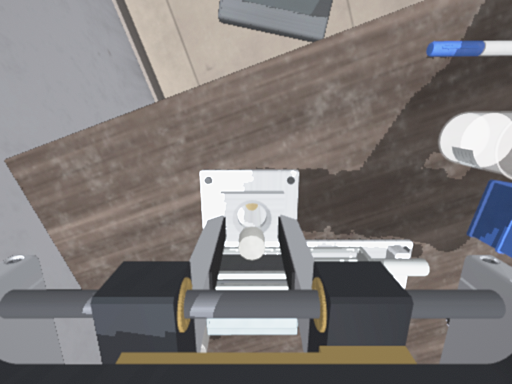

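The tube stands free between the open fingers, with its cap at (252,241). I'm rising straight up and looking again.

>>> {"api": "send_rows", "payload": {
  "series": [
    [0,0,0,0,0,-0.02,-0.2],
    [0,0,0,0,0,-0.05,-0.2],
    [0,0,0,0,0,-0.09,-0.2],
    [0,0,0,0,0,-0.12,-0.2],
    [0,0,0,0,0,-0.12,-0.2],
    [0,0,0,0,0,-0.12,-0.2]
  ]
}}

```text
time_s: 8.65
ee_pos: [0.5206, 0.0033, 0.2169]
eef_rot: [-3.141, 0.001, -2.953]
force: [-0.5, -0.7, 0.1]
grip_width: 0.0377
```

```bash
python3 - <<'E'
from h import *
c=shot('wrist','w10.png');s=shot('scene','s10.png');o=ctrl.get_obs(); print(o['time_s'],o['ee_pos'],o['eef_rot'],o['force'],o['grip_width'])
im=cv2.cvtColor(c['pixels'],cv2.COLOR_RGB2BGR)
cv2.imwrite('pics/w10a.png',cv2.resize(im[130:280,180:340],None,fx=4,fy=4,interpolation=cv2.INTER_CUBIC))
cv2.imwrite('pics/s10a.png',cv2.resize(cv2.cvtColor(s['pixels'],cv2.COLOR_RGB2BGR)[110:190,260:350],None,fx=7,fy=7,interpolation=cv2.INTER_CUBIC))
E
```

```text
8.75 [0.52020218 0.00335061 0.21568802] [ 3.14110362e+00 -1.92191841e-03 -2.95308731e+00] [0.31487106 0.56816898 0.18829184] 0.037859720356213974
```

View pics/w10a.png

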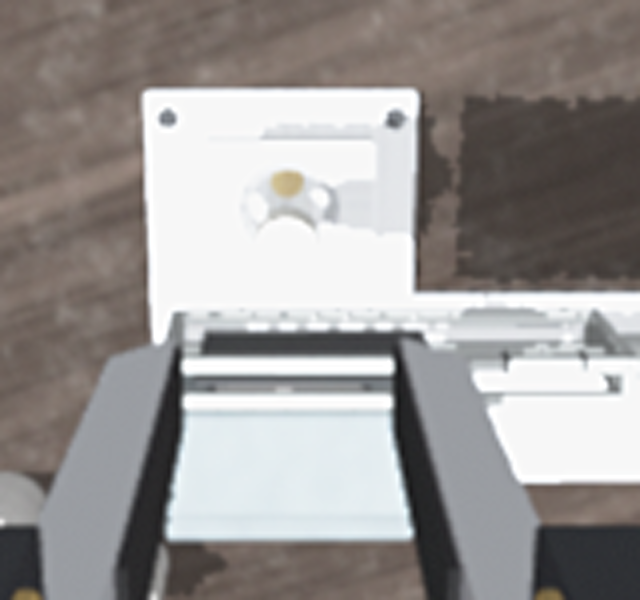

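View pics/s10a.png

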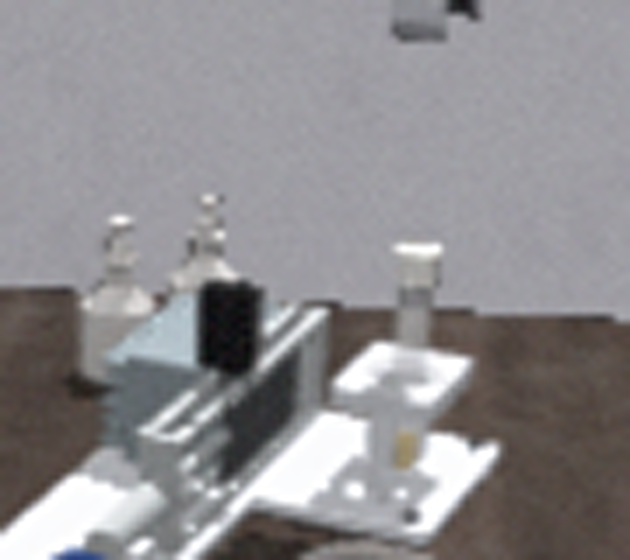

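```bash
python3 - <<'E'
from h import *
move([0.5716,0.059,0.18],np.pi+0.187)
E
```

```text
turn [ 0.03 -0.11  0.09] shift [-0.061   0.045   0.0356]
```

>>> {"api": "send_rows", "payload": {
  "series": [
    [0,0,0,-0.025,0.018,0.01,0],
    [0,0,0,-0.05,0.036,0.02,0],
    [0,0,0,-0.061,0.045,0.036,0],
    [0,0,0,-0.061,0.045,0.036,0],
    [0,0,0,-0.061,0.045,0.036,0]
  ]
}}

```text
time_s: 9.25
ee_pos: [0.5715, 0.0587, 0.1801]
eef_rot: [3.141, -0.002, -2.953]
force: [0.3, -0.4, -0.2]
grip_width: 0.047
```

```bash
python3 - <<'E'
from h import *
c=shot('wrist','w11.png');o=ctrl.get_obs(); print(o['time_s'],o['ee_pos'],o['eef_rot'],o['force'],o['grip_width'])
im=cv2.cvtColor(c['pixels'],cv2.COLOR_RGB2BGR)
cv2.imwrite('pics/w11a.png',cv2.resize(im[150:290,170:340],None,fx=4,fy=4,interpolation=cv2.INTER_CUBIC))
for d in [(0,0,.097)]: print((proj(c,[*o['ee_pos'][:2],.097])-[170,150])*4+1.5)
E
```

```text
9.3 [0.57174606 0.05842774 0.18097489] [-3.14158050e+00 -6.58734132e-04 -2.95329458e+00] [0.37424728 0.14631591 0.2910577 ] 0.04696943824077285
[328.15524994 201.19904298]
```

View pics/w11a.png

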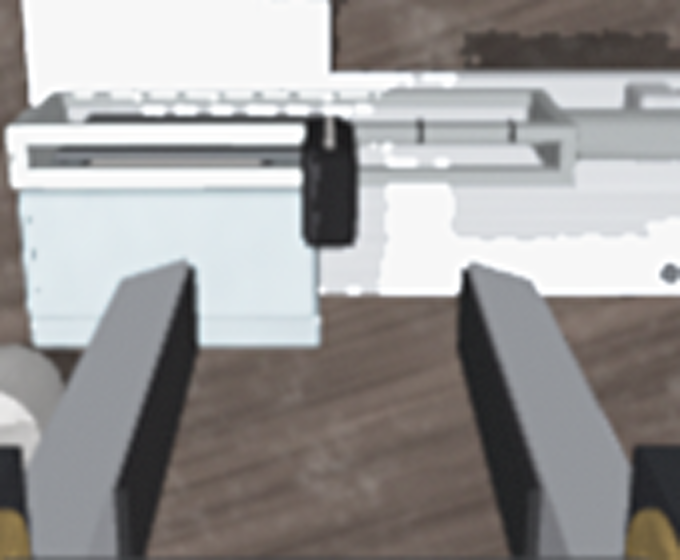

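>>> {"api": "send_rows", "payload": {
  "series": [
    [0,0,0,0.001,0.0005,0.02,0],
    [0,0,0,0.001,0.0005,0.045,0],
    [0,0,0,0.001,0.0005,0.07,0],
    [0,0,0,0.001,0.0005,0.085,0],
    [0,0,0,0.001,0.0005,0.094,0],
    [0,0,0,0.001,0.0005,0.094,0]
  ]
}}

```text
time_s: 9.9
ee_pos: [0.5709, 0.059, 0.0867]
eef_rot: [3.142, -0.001, -2.953]
force: [-0.7, 0.1, -0.2]
grip_width: 0.0471
```

```bash
python3 - <<'E'
from h import *
c=shot('wrist','w12.png');s=shot('scene','s12.png');o=ctrl.get_obs(); print(o['time_s'],o['ee_pos'],o['eef_rot'],o['force'],o['grip_width'])
im=cv2.cvtColor(c['pixels'],cv2.COLOR_RGB2BGR)
cv2.imwrite('pics/w12a.png',cv2.resize(im[150:290,170:340],None,fx=4,fy=4,interpolation=cv2.INTER_CUBIC))
cv2.imwrite('pics/s12a.png',cv2.resize(cv2.cvtColor(s['pixels'],cv2.COLOR_RGB2BGR)[100:190,250:350],None,fx=6,fy=6,interpolation=cv2.INTER_CUBIC))
E
```

```text
10.0 [0.57152993 0.05914288 0.08798573] [-3.14138765e+00  1.29911527e-03 -2.95324343e+00] [0.36791395 0.21577639 0.19077108] 0.046825754882578
```

View pics/w12a.png

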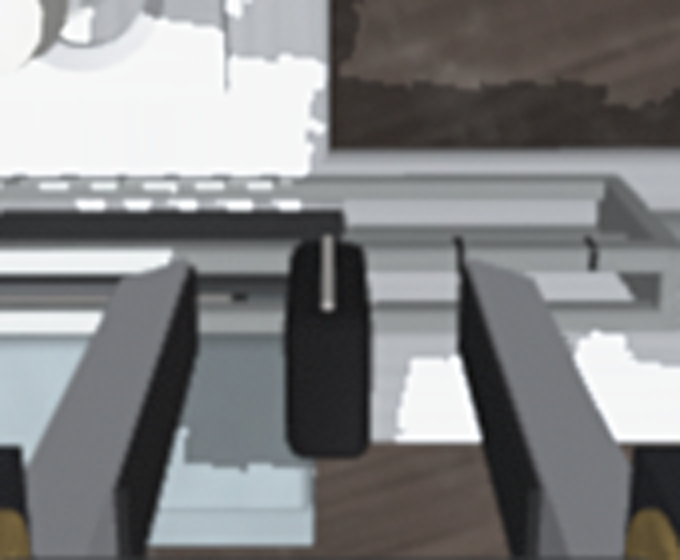

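View pics/s12a.png

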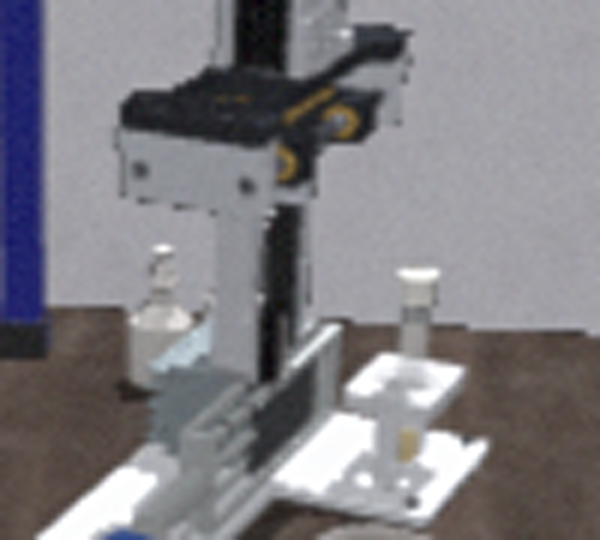

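The tab is centred between the fingers at column 328 of the crop, with the second and third ticks at 460 and 592. I'm gripping it now.

>>> {"api": "send_rows", "payload": {
  "series": [
    [0,0,0,0,0,0,-0.3],
    [0,0,0,0,0,0,-0.45],
    [0,0,0,0,0,0,-0.6],
    [0,0,0,0,0,0,-0.7],
    [0,0,0,0,0,0,-0.8],
    [0,0,0,0,0,0,-1],
    [0,0,0,0,0,0,-1],
    [0,0,0,0,0,0,-1]
  ],
  "force": 30
}}

```text
time_s: 10.8
ee_pos: [0.5711, 0.0591, 0.0871]
eef_rot: [-3.141, 0.0, -2.953]
force: [-0.2, -3.6, 2.0]
grip_width: 0.0138
```

```bash
python3 - <<'E'
from h import *
c=shot('wrist','w13.png');o=ctrl.get_obs(); print(o['time_s'],o['ee_pos'],o['eef_rot'],o['force'],o['grip_width'])
im=cv2.cvtColor(c['pixels'],cv2.COLOR_RGB2BGR)
cv2.imwrite('pics/w13a.png',cv2.resize(im[150:290,170:340],None,fx=4,fy=4,interpolation=cv2.INTER_CUBIC))
E
```

```text
10.85 [0.57117667 0.05910485 0.0870772 ] [-3.14132963e+00  2.15537879e-04 -2.95307306e+00] [-0.72027342 -3.33423807  2.88309717] 0.013365279815143573
```

View pics/w13a.png

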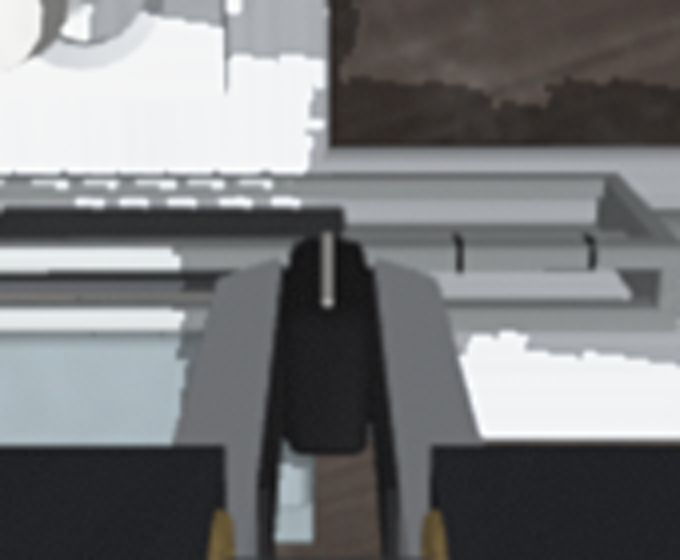

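>>> {"api": "send_rows", "payload": {
  "series": [
    [0,0,0,0,0.003,0,-1],
    [0,0,0,0,0.007,0,-1],
    [0,0,0,0,0.011,0,-1],
    [0,0,0,0,0.015,0,-1],
    [0,0,0,0,0.019,0,-1],
    [0,0,0,0,0.021,0,-1],
    [0,0,0,0,0.021,0,-1],
    [0,0,0,0,0.021,0,-1]
  ]
}}

```text
time_s: 11.65
ee_pos: [0.5672, 0.0797, 0.0871]
eef_rot: [-3.141, 0.0, -2.953]
force: [1.5, -7.6, 3.0]
grip_width: 0.0136
```

```bash
python3 - <<'E'
from h import *
c=shot('wrist','w14.png');o=ctrl.get_obs(); print(o['time_s'],o['ee_pos'],o['eef_rot'],o['force'],o['grip_width'])
im=cv2.cvtColor(c['pixels'],cv2.COLOR_RGB2BGR)
cv2.imwrite('pics/w14a.png',cv2.resize(im[150:290,170:340],None,fx=4,fy=4,interpolation=cv2.INTER_CUBIC))
E
```

```text
11.7 [0.56719547 0.07964557 0.08705644] [-3.14067721e+00  8.76597068e-05 -2.95297930e+00] [ 0.44780129 -7.315674    2.41019658] 0.0136304075877034
```

View pics/w14a.png

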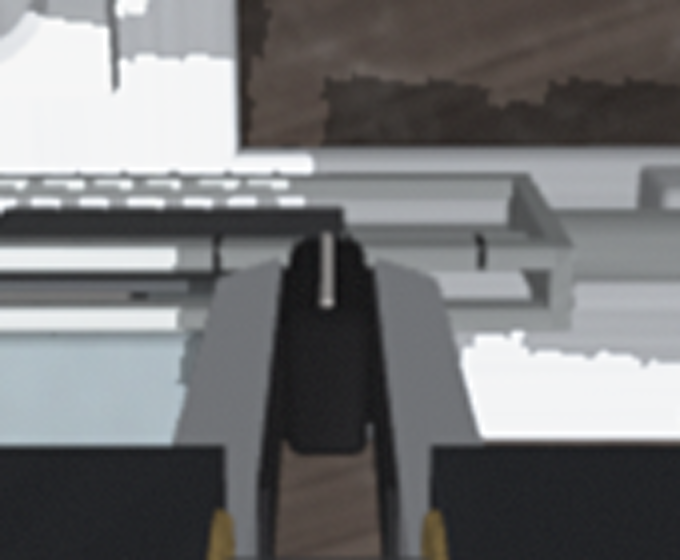

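The first tick is at 217, the third at 482 and the line at 326, so the travel is about 20.6 mm. That leaves about 4.4 mm.

>>> {"api": "send_rows", "payload": {
  "series": [
    [0,0,0,0,0.002,0,-1],
    [0,0,0,0,0.0035,0,-1],
    [0,0,0,0,0.0043,0,-1],
    [0,0,0,0,0.0043,0,-1],
    [0,0,0,0,0.0043,0,-1]
  ]
}}

```text
time_s: 12.2
ee_pos: [0.5664, 0.0837, 0.0871]
eef_rot: [-3.14, 0.0, -2.953]
force: [0.8, -8.6, 3.3]
grip_width: 0.014
```

```bash
python3 - <<'E'
from h import *
c=shot('wrist','w15.png');s=shot('scene','s15.png');shot('top','t15.png');o=ctrl.get_obs(); print(o['time_s'],o['ee_pos'],o['eef_rot'],o['force'],o['grip_width'])
im=cv2.cvtColor(c['pixels'],cv2.COLOR_RGB2BGR)
cv2.imwrite('pics/w15a.png',cv2.resize(im[150:290,170:340],None,fx=4,fy=4,interpolation=cv2.INTER_CUBIC))
E
```

```text
12.35 [0.56642135 0.08368982 0.08707535] [-3.14047008e+00  1.14595097e-04 -2.95307795e+00] [ 0.65478027 -8.8802712   3.57573402] 0.014016867593519116
```

View pics/w15a.png

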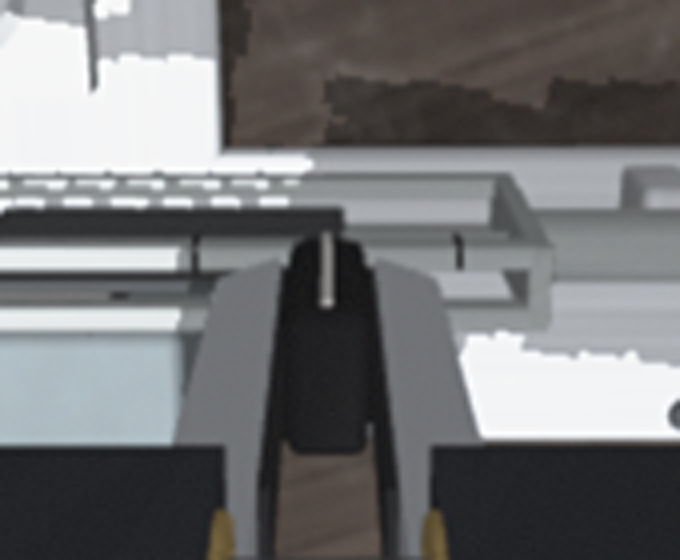

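View pics/s15.png

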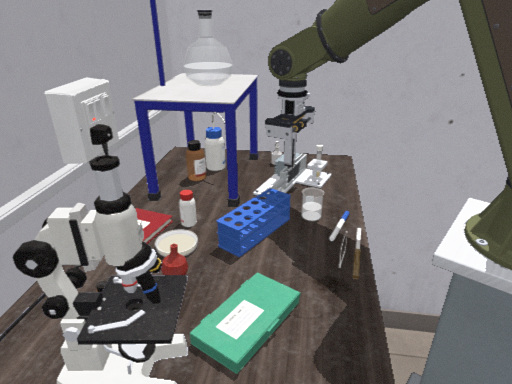

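View pics/t15.png

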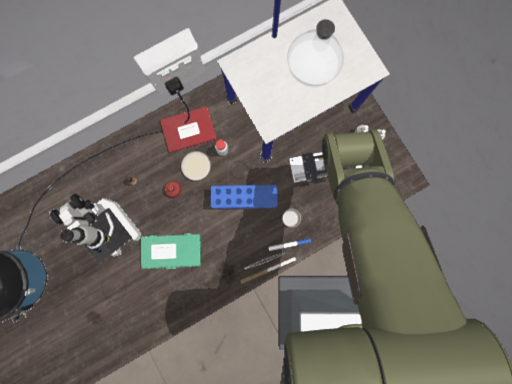

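The ticks are at 195 and 460 (midpoint 327.5) and the line is at 326, giving about 24.7 mm of travel. The tube is still standing at (320,157) in the scene view, and the bystanders haven't moved. I'm handing in.

```bash
python3 - <<'E'
from station import ctrl
print(ctrl.hand_in()); 
E
```

```text
the job is handed in; nothing more can be done
None
```

I moved the tube from the rack to the guide hole with a 20 N grip and set it on the base plate. I then let go, gripped the shutter tab at 30 N, pulled it to half travel, and handed the job in while still holding it there, after about 12.4 s.

**Last checks:**
- **Shutter:** in the last wrist picture the white line was 1.5 pixels (in the 4x enlargement) off the midpoint of the two outer ticks, so about 24.7 mm open. The spring force read 8.9 N, against the 9 N expected at half. My commanded moves never went past half.
- **Tube:** contact with the base plate read about 8 N. A look afterwards showed it upright in the hole, and it was still standing in the last scene picture.
- **Bystanders:** the beaker, bottle, dish and bulb looked unmoved in the last scene and top pictures, judged by eye.

**Disagreements:** the top camera read about 2 to 4 mm off the wrist camera along x, so I placed by the wrist views. The tube also hung about 2° off vertical in the grip, so I moved the grip 2 mm towards the robot to keep its lower end inside the hole.

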